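# Hold a photometer cell up for window inspection

### The arm

A 6-joint arm with a two-finger parallel gripper is mounted at the origin on a cart in front of the work surface, level with it; the furniture and walls round the work are solid. World frame = base frame: x ahead of the robot, y to its left, z up, the work surface at z = 0. Lengths are in m, angles in degrees, forces in N, time in s.
With the tool pointing down it reaches from about 0.4 to 0.825 m from the base axis. Payload 7 kg.
Tool frame: the origin (TCP) lies midway between the tips of the shut fingers; the grasp point (between the pads) lies 19 mm behind it; z points along the fingers, y is the line along which they close (so a half turn about z gives the same grasp; the last joint's range is limited). The gripper opens to 88 mm and grips with 3 to 60 N. Pads are 19 mm wide; open, the fingers measure 130 mm over their backs; the gripper's body (78 mm by 193 mm) begins 47 mm behind the grasp point.
Start: joints at [-55.514, 20.546, 0.682, 0, -70.136, -16.507], TCP at [0.208, -0.642, 0.227] pointing down, gripper open.
Joint ranges: [-176.03, 176.03], [-82.01, 121.73], [-58.28, 71.71], [-173.87, 95.51], [-174.79, -0.11], [-173.66, 173.66]. Speed limits (degrees/s): [136.94, 136.94, 172.46, 180, 180, 180].

### API

Orientations are given as [roll, pitch, yaw] about the fixed x, y, z axes, in that order (R = Rz(yaw) Ry(pitch) Rx(roll)).
In Python, from plant import ctrl gives the robot as it stands. The module is installed in compiled form; this text tells all that it offers.
- The arm moves only by the tool play_rows, never from a script. Its argument "commands" is a list that holds one entry, the list of rows, each a list of 7 numbers: the turn, a rotation vector about the tool's x, y, z in rad, then the shift along the tool's x, y, z in cm, then the finger opening in cm, from 0 to 8.76. In form: [[[ax, ay, az, x, y, z, grip], ...]]. A call has 1 to 8 rows; each row is the pose to reach, as a shift and turn from the pose commanded when the call began, along the tool's axes at that moment; what a row does not reach only later rows make up. A row lasts 1/12 s, in which the tool goes at most 41.7 mm and 7.16 degrees, less where a joint would pass 70% of its speed; a pose out of reach is approached as far as the arm can. A call with a gripper value outside its range is refused whole. The fingers move at their own pace and stop on an object; the grip force is fixed at half the most. Time passes only in rows, so rows that repeat a pose let the fingers close. It gives the time, the measured TCP pose, the force, the opening and the grip force at its end, in the units of the state.
- ctrl.get_obs(): the state, without advancing time (a new reading comes with each control period).
- ctrl.snapshot(name): name is "side" or "top" or "wrist"; returns a dict with "color" (400x640x3 uint8, red, green, blue), "camera_matrix" (3x3 intrinsics, pixels), "origin" and "rotation" of the camera in the world; the wrist camera has in their place "hand_eye" (4x4, takes a point from camera to tool coordinates, whose origin is the TCP and whose axes are the flange's). Camera axes: x right, y down, z forward; pixel columns grow to the right and rows downward; lengths in m; the calibration is good to about 2 mm. A picture is of the moment at which its call begins: read the wrist's pose just before it. There is no depth.
- ctrl.close_job(): hands the job in; it is judged then, once.
Trained networks look in a picture, given as the dict that the camera call returned (one of the last four; its "shot" number tells which), for a name from the list of things; names that differ only in an ending like _2 or _b are one class to them, and where a whole thing is asked for, a point or a joint stands for the part that bears it (a point fixed in the world has none). Each returns a list of dicts, best first, with "conf" (0 to 1); they miss things now and then, are a little off and sometimes report something else, mostly with a low value. They report only what shows in the picture. A call takes as long as a camera call.
- ctrl.find_in(picture, name): "bbox" ([left, top, width, height] in pixels, round what is visible of it).
The state is a dict: "clock": time; "joint_pos": joint angles; "qvel": joint speeds; "tau": joint torques, N m; "tool_pos": TCP position; "orientation": TCP orientation; "force": force on the tool from outside, world axes, zero at the start; "moment": the same for the moment, N m; "opening": finger opening in m; "gripper_force": force on a finger pad.
Only numpy, scipy, OpenCV 4.12 (cv2) and the standard library are available. Lean on these libraries where they do the work, as an engineer would, in place of code of your own. Each camera call takes 0.05 s, during which the arm holds its last target. There are 200 camera calls.

### The job

The photometer cell that has the two white stoppers has to be checked for scratches. Swing the photometer's hood fully back, draw the stoppered cell straight up out of its slot, pinching it only by its frosted long sides and never touching its polished end windows, and hold it upright in the inspection stand, midway between the camera lens and the light panel with its middle at lens height, so that the camera looks squarely through it from end window to end window. Finish while still holding it there steadily in the air, clear of the stand; leave the open blank cell in its slot and do not disturb the timer, beaker, weighing tub or sample bottle.

Things in the scene. Friction and masses are not known exactly. Their poses are not given: they have to be found in the camera images.
- photometer: bench photometer, fixed: white housing 260 (x, front to back) x 200 (y) x 80 mm with a sloping key panel in front. Origin: centre of its footprint; x to its back, y to its left seen from the front. Its dark deck, 80 mm up, has two cell slots centred at x = -18 and +32 mm, y = 0, each 14.5 x 54.5 mm (long along y), 24 mm deep, covered by the grey hood
- hood (a joint): angle of the photometer's grey hood (rad): 0 shut, 1.9 fully back on its stop; may start slightly ajar. A box 125 long, 96 wide, 46 mm high, open below, hinged along its rear lower edge; hinge friction (0.12 N m) holds it at any angle; it takes about 1.5 N at the lip
- hood_lip (a point): middle of the hood's finger bar: a round bar 12 mm thick, 30 mm long (along the photometer's y), 17 mm out in front of the hood's front wall, 103 mm above the bench when shut. Pinch it from above across its two flat ends, on which the pads can turn as the hood swings. With the hood open it is at the top
- hood_hinge (a point): middle of the hood's hinge axis, fixed on the photometer at x = +78 mm, 81 mm above the bench; the axis runs along the photometer's y. The lip's middle is 142 mm in front of and 22 mm above the axis when shut; the hood's front swings up and then back
- sample_cell: stoppered glass cell, 12.5 (x) x 52.5 (y) x 45 mm, 53 g, told by two white stoppers, 11 mm wide, 26 mm apart, on top (59 mm above its foot). Origin: centre of its foot, z up. Long sides (+-x) frosted: pinch here; narrow ends (+-y): polished windows. Stands 24 mm deep in the front or rear slot, its y along the photometer's y, its glass 21 mm above the deck
- sample_cell_mid (a point): middle of the stoppered cell, 22.5 mm above its foot
- sample_cell_left_window: polished end window of the stoppered cell at its +y end, 12.5 x 1.75 x 45 mm; origin at its lower edge; must not be touched by the fingers
- sample_cell_right_window: the same at its -y end
- blank_cell: the blank cell in the other slot: the same cell without stoppers, only two low open necks 5 mm high on its top; stays where it is
- inspection_stand: inspection stand, fixed: base plate 80 (x) x 285 (y) x 12 mm, a camera on a column at its +y end, a flat light panel at its -y end. Origin on the bench below the viewing point; the lens looks level along its -y. Lens front at y = +86 mm, face of the panel (100 mm wide, 86 high) at y = -86 mm; its top is 208 mm above the bench
- viewing_point (a point): point in the air midway between lens and light panel on the lens axis, 165 mm above the bench; the middle of the cell belongs here, with the cell's long (y) direction along the stand's y
- lens_front (a point): centre of the front of the camera lens, 165 mm above the bench
- timer: small lab timer, 60 x 64 x 19 mm, loose; a bystander. Origin: centre of its underside
- beaker: glass beaker, 62 x 66 x 78 mm, loose; a bystander. Origin: centre of its underside
- weighing_tub: round weighing tub, 98 mm across and 33 mm high, loose; a bystander. Origin: centre of its underside
- sample_bottle: capped sample bottle, 58 mm across and 174 mm high, loose; a bystander. Origin: centre of its underside

How it is judged (in metres and radians):
On the way, in this order (a step that is already met when the one before it is completed fails the run):
1. the hood is swung back (value of joint hood above 1.4 rad), for 0.2 s.
2. the stoppered cell is held by the fingers and clear above its slot (height (world z) of sample_cell above 0.085 m and contact force between the fingers and sample_cell above 1 N), for 0.2 s.
At the end, for the whole second after the job is handed in: The fingers hold the stoppered cell in the air, still: its middle within 15 mm of the viewing point, upright within 7 degrees, its long direction within 8 degrees of the lens axis (either way round), cell and arm clear of the stand, and the blank cell within 10 mm of its start (distance between sample_cell_mid and viewing_point below 0.015 m and angle between sample_cell's own z axis and vertical below 0.12 rad and angle between the y axis of sample_cell and the y axis of inspection_stand, either way round below 0.14 rad and contact force between the fingers and sample_cell above 1 N and contact force between each of sample_cell, the arm and inspection_stand below 0.1 N and linear speed of sample_cell below 0.02 m/s and distance of blank_cell from where it was at the start of the episode below 0.01 m); the arm keeps its last pose, push and grip.
It fails at once if the fingers touch a polished window of the stoppered cell (contact force between the fingers and sample_cell_left_window above 0.3 N or contact force between the fingers and sample_cell_right_window above 0.3 N).
It fails at once if the cell is knocked against the stand (contact force between sample_cell and inspection_stand above 2 N).
It fails at once if the blank cell is pulled out or shifted by more than 15 mm (distance of blank_cell from where it was at the start of the episode above 0.015 m).
It fails at once if the timer, beaker, weighing tub or sample bottle is moved more than 30 mm (distance of any of timer, beaker, weighing_tub, sample_bottle from where it was at the start of the episode above 0.03 m).
It also fails if it takes over 54 s, if anything falls off the work surface, if the arm or the gripper's body presses on something with over 40 N, if the wrist force passes 120 N, or if a joint passes its speed limit or range.

## Working session

There is one attempt and no reset: what is moved stays moved. The work goes in short steps, Python scripts to look and compute and a tool call to move; the robot and the scene stay as the last step left them, time stands still between calls to the robot, and variables do not carry over. Pictures are saved under pics/ and viewed, at most 12 in all, crops included, and the job is handed in when it is done.

Besides the shell and the picture viewer there is one more tool, called after "Emit:" as name(argument=value, ...), one argument or row to a line, values as JSON. play_rows: Moves the arm, as the interface text tells. Its arguments: {"type":"object","properties":{"commands":{"type":"array","items":{"type":"array","items":{"type":"array","items":{"type":"number"}}}}},"required":["commands"]}

```bash
mkdir -p pics; cat > h.py <<'E'
import numpy as np, cv2
from plant import ctrl
from scipy.spatial.transform import Rotation as R
E
python3 - <<'E'
from h import *
o=ctrl.get_obs()
print({k:np.round(v,3) for k,v in o.items()})
ims=[]
for n in("side","top"):
    p=ctrl.snapshot(n)
    cv2.imwrite(f"pics/{n}0.png",p["color"][...,::-1])
    print(n,p["shot"],p["camera_matrix"].tolist(),np.round(p["origin"],4).tolist(),np.round(p["rotation"],4).tolist())
    for t in["photometer","hood","hood_lip","sample_cell","blank_cell","inspection_stand","lens_front","timer","beaker","weighing_tub","sample_bottle"]:
        print(t,[(np.round(d["bbox"]).tolist(),round(d["conf"],2)) for d in ctrl.find_in(p,t)[:2]])
E
```

```text
{'clock': np.float64(0.0), 'joint_pos': array([-5.5512e+01,  2.0590e+01,  6.3300e-01, -1.9000e-02, -7.0135e+01,
       -1.6507e+01]), 'qvel': array([-0.085, -0.018,  0.035, -0.025,  0.045, -0.011]), 'tau': array([ 0.0000e+00, -5.8272e+01,  2.9306e+01,  6.9980e+00,  7.0000e-03,
       -0.0000e+00]), 'tool_pos': array([ 0.208, -0.642,  0.226]), 'orientation': array([ 1.79906e+02, -9.00000e-03, -1.62026e+02]), 'force': array([-0.107, -0.217, -0.317]), 'moment': array([-0.043, -0.012, -0.017]), 'gripper_force': np.float64(0.0), 'opening': np.float64(0.088)}
side 1 [[464.01350684952695, 0.0, 324.4345574791882], [0.0, 464.01350684952695, 196.55634361848846], [0.0, 0.0, 1.0]] [0.4306, 1.0515, 0.9315] [-125.4207, -0.313, -171.1008]
photometer [([312.0, 168.0, 87.0, 66.0], 0.75)]
hood [([334.0, 169.0, 48.0, 30.0], 0.59), ([248.0, 182.0, 17.0, 47.0], 0.57)]
hood_lip [([332.0, 168.0, 49.0, 31.0], 0.67), ([303.0, 233.0, 123.0, 135.0], 0.39)]
sample_cell []
blank_cell [([369.0, 266.0, 24.0, 21.0], 0.71)]
inspection_stand [([308.0, 233.0, 116.0, 134.0], 0.77)]
lens_front [([306.0, 231.0, 118.0, 13
[... 234 characters left out ...]
e [([247.0, 181.0, 22.0, 45.0], 0.61), ([332.0, 166.0, 50.0, 32.0], 0.2)]
top 2 [[461.4537053926305, 0.0, 328.18728568474427], [0.0, 461.4537053926305, 195.099981496112], [0.0, 0.0, 1.0]] [0.3649, -0.0891, 1.6898] [-171.8926, -0.2207, -90.6346]
photometer [([323.0, 179.0, 62.0, 78.0], 0.71), ([260.0, 238.0, 16.0, 21.0], 0.18)]
hood [([341.0, 194.0, 33.0, 46.0], 0.64)]
hood_lip [([259.0, 240.0, 16.0, 22.0], 0.6)]
sample_cell []
blank_cell []
inspection_stand [([178.0, 195.0, 73.0, 81.0], 0.73)]
lens_front []
timer [([261.0, 241.0, 14.0, 17.0], 0.72)]
beaker [([420.0, 176.0, 19.0, 19.0], 0.76)]
weighing_tub [([213.0, 155.0, 22.0, 21.0], 0.78)]
sample_bottle [([300.0, 128.0, 13.0, 24.0], 0.89)]
```

View pics/side0.png

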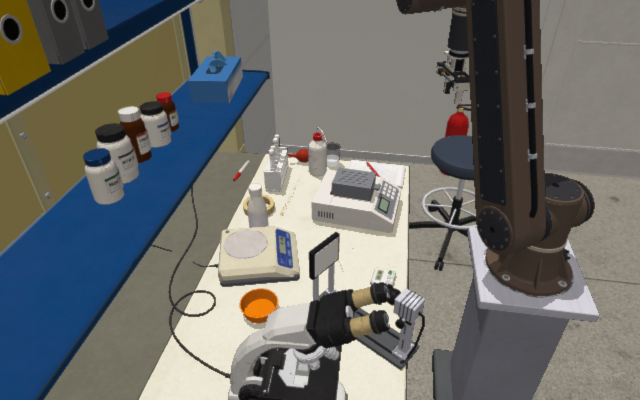

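View pics/top0.png

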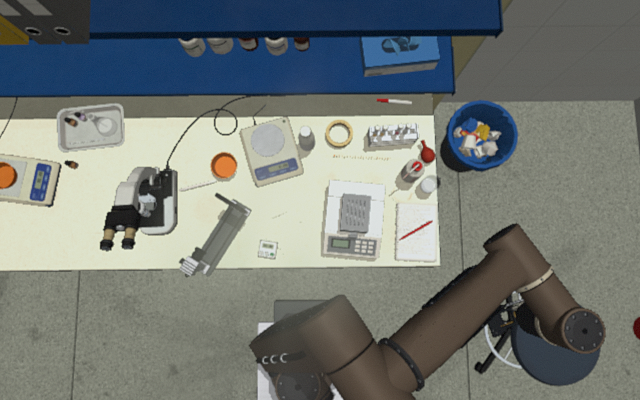

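```bash
python3 - <<'E'
import cv2,numpy as np
t=cv2.imread("pics/top0.png");s=cv2.imread("pics/side0.png")
a=cv2.resize(t[170:290,165:405],None,fx=3.333,fy=3.333,interpolation=cv2.INTER_CUBIC) 
cv2.imwrite("pics/c1.png",a[:400])
b=cv2.resize(s[155:240,300:410],(550,425),interpolation=cv2.INTER_CUBIC)
cv2.imwrite("pics/c2.png",b)
E
```

```text
(no output)
```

View pics/c1.png

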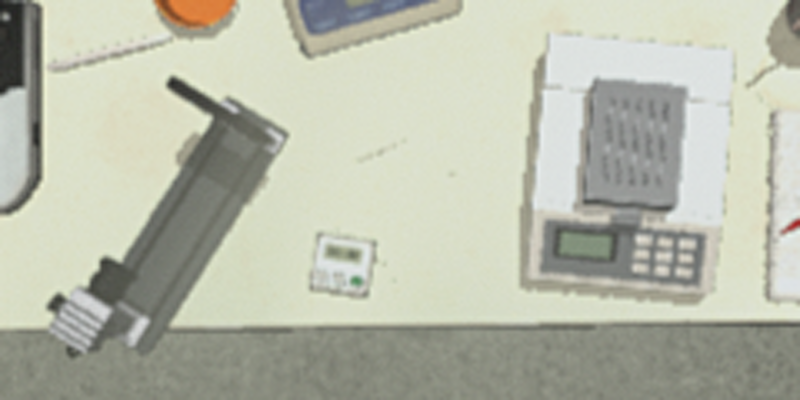

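The top crop shows the photometer (back top corners at crop 549,33 and 735,46; hood top 593,79–687,87–676,208–585,201; lip about 625,217). The stand runs obliquely, with its camera end at lower left (80,315) and its panel at upper right (225,115). I'll turn these into world positions.

```bash
cat >> h.py <<'E'
CAM={"side":(464.0135,324.4346,196.5563,[0.4306,1.0515,0.9315],[-125.4207,-0.313,-171.1008]),
"top":(461.4537,328.1873,195.1,[0.3649,-0.0891,1.6898],[-171.8926,-0.2207,-90.6346])}
def ray(c,u,v,z):
    f,cx,cy,o,r=CAM[c]; d=R.from_euler('xyz',r,degrees=True).apply([(u-cx)/f,(v-cy)/f,1]); o=np.array(o)
    return o+d*(z-o[2])/d[2]
def proj(c,P):
    f,cx,cy,o,r=CAM[c]; q=R.from_euler('xyz',r,degrees=True).inv().apply(np.atleast_2d(P)-o)
    return q[:,:2]/q[:,2:]*f+[cx,cy]
E
python3 - <<'E'
from h import *
p=ctrl.snapshot("top"); print(p["rotation"])
c=lambda u,v,z:ray("top",165+u/3.333,170+v/3.333,z)
for n,u,v,z in[("BL",549,33,.08),("BR",735,46,.08),("FL",522,290,.03),("FR",713,302,.03),("h1",593,79,.127),("h2",687,87,.127),("h3",676,208,.127),("h4",585,201,.127),("lip",625,217,.103),
 ("s1",148,355,.0),("s2",288,135,.012),("s3",232,98,.012),("p1",168,80,.208),("p2",225,118,.208),("p3",285,150,.208),("edge",400,325,0)]:
    print(n,np.round(c(u,v,z),3))
E
```

```text
[-171.89256538   -0.2207342   -90.63461407]
BL [ 0.648 -0.104  0.08 ]
BR [ 0.632 -0.301  0.08 ]
FL [ 0.379 -0.072  0.03 ]
FR [ 0.364 -0.276  0.03 ]
h1 [ 0.592 -0.148  0.127]
h2 [ 0.582 -0.244  0.127]
h3 [ 0.459 -0.23   0.127]
h4 [ 0.467 -0.138  0.127]
lip [ 0.451 -0.18   0.103]
s1 [0.314 0.333 0.   ]
s2 [0.55  0.183 0.012]
s3 [0.592 0.245 0.012]
p1 [0.583 0.268 0.208]
p2 [0.546 0.212 0.208]
p3 [0.514 0.154 0.208]
edge [0.343 0.061 0.   ]
```

View pics/c2.png

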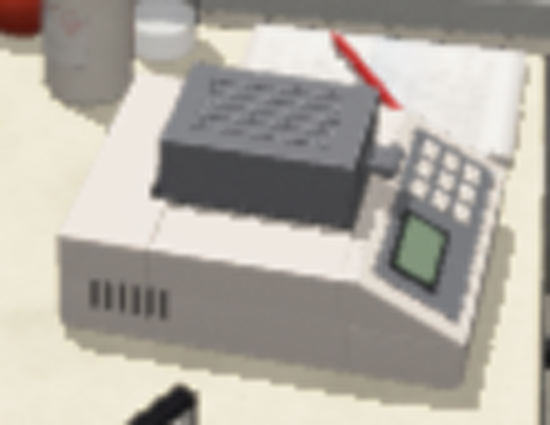

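The side crop shows the hood closed, with its lip at crop (385,160) over the key panel. The photometer comes out at about (0.510,-0.192) with yaw -4.6°, its measured width is 197 mm (200 expected), and the hood edges agree. Moving towards the lip.

```bash
cat >> h.py <<'E'
PX=np.array([.9968,-.080]);PY=np.array([.080,.9968]);PC=np.array([.510,-.192])
def ph(x,y,z): return np.r_[PC+x*PX+y*PY,z]
def pose():
    o=ctrl.get_obs(); return np.array(o["tool_pos"]),R.from_euler('xyz',o["orientation"],degrees=True)
def mv(P,rpy):
    p,r=pose(); t=R.from_euler('xyz',rpy,degrees=True)
    return np.round((r.inv()*t).as_rotvec(),4).tolist(),np.round(r.inv().apply(np.array(P)-p)*100,2).tolist()
E
python3 - <<'E'
from h import *
print(ph(-64,0,0)*0+ph(-.064,0,.103))
print(mv([.43,-.186,.26],[180,0,175.4]))
E
```

```text
[ 0.4462048 -0.18688    0.103    ]
([0.0, 0.0, 0.3941], [-35.16, 36.53, -3.34])
```

Emit:
play_rows(
  commands=[
    [[0,0,0.1,-3,3,-1,8.76],[0,0,0.2,-6,6.2,-2,8.76],[0,0,0.3,-9,9.3,-3.3,8.76],[0,0,0.394,-12,12.4,-3.3,8.76],[0,0,0.394,-15,15.5,-3.3,8.76],[0,0,0.394,-17.5,18.2,-3.3,8.76],[0,0,0.394,-20,20.8,-3.3,8.76],[0,0,0.394,-22,23,-3.3,8.76]],
  ],
)

```text
clock: 1.92
tool_pos: [0.3473, -0.3529, 0.26]
orientation: [-180.0, 0.1, 175.4]
force: [0.7, 0.6, 0.3]
opening: 0.0875
gripper_force: 0.0
```

```bash
python3 - <<'E'
from h import *
print(mv([.43,-.186,.26],[180,0,175.4]),ctrl.get_obs()["joint_pos"])
E
```

```text
([-0.0001, 0.0013, 0.0007], [-6.91, 17.3, 0.01]) [-2.26827169e+01  2.06682537e+00 -1.83744452e+01 -1.87562950e-02
 -6.94884680e+01 -7.18726112e+01]
```

Emit:
play_rows(
  commands=[
    [[0,0,0,-1.4,3.5,0,8.76],[0,0,0,-2.8,7,0,8.76],[0,0,0,-4.2,10.5,0,8.76],[0,0,0,-5.6,14,0,8.76],[0,0,0,-6.9,17.3,0,8.76],[0,0,0,-6.9,17.3,0,5.5]],
  ],
)

```text
clock: 2.42
tool_pos: [0.4315, -0.1844, 0.2599]
orientation: [180.0, 0.1, 175.6]
force: [-0.1, -1.0, 0.4]
opening: 0.085
gripper_force: 0.0
```

```bash
python3 - <<'E'
from h import *
o=ctrl.get_obs();print(o["tool_pos"],o["orientation"])
p=ctrl.snapshot("wrist")
print(p["camera_matrix"].tolist(),np.round(p["hand_eye"],4).tolist())
cv2.imwrite("pics/w1.png",p["color"][...,::-1])
for t in["hood","hood_lip"]: print(t,[(np.round(d["bbox"]).tolist(),round(d["conf"],2)) for d in ctrl.find_in(p,t)[:2]])
E
```

```text
[ 0.4314607  -0.18441172  0.25994802] [1.79963011e+02 1.00732662e-01 1.75636288e+02]
[[354.9243397468936, 0.0, 314.7138379678589], [0.0, 354.9243397468936, 196.5218922604131], [0.0, 0.0, 1.0]] [[0.0022, -0.9672, -0.2539, 0.069], [1.0, 0.0021, 0.0004, 0.0007], [0.0001, -0.2539, 0.9672, -0.1578], [0.0, 0.0, 0.0, 1.0]]
hood [([266.0, 190.0, 108.0, 141.0], 0.65)]
hood_lip [([265.0, 191.0, 110.0, 140.0], 0.93)]
```

View pics/w1.png

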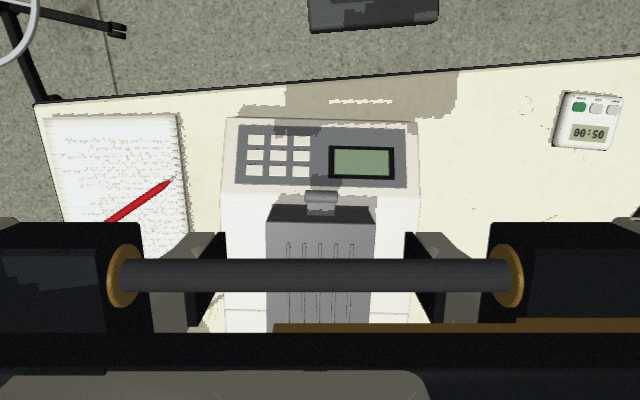

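The wrist picture shows the lip bar at about (321,196), spanning 305–337, with the housing's top front corners near (224,193) and (419,193).

```bash
cat >> h.py <<'E'
WK=(354.924,314.714,196.522)
HE=np.array([[0.0022,-0.9672,-0.2539,0.069],[1.0,0.0021,0.0004,0.0007],[0.0001,-0.2539,0.9672,-0.1578],[0,0,0,1]])
def wray(u,v,z,pr=None):
    p,r=pr or pose(); f,cx,cy=WK
    o=r.apply(HE[:3,3])+p; d=r.apply(HE[:3,:3]@[(u-cx)/f,(v-cy)/f,1]); return o+d*(z-o[2])/d[2]
E
python3 - <<'E'
from h import *
for n,u,v,z in[("lip",321,195,.107),("lipL",337,195,.107),("lipR",305,196,.107),("fl",224,193,.08),("fr",419,193,.08),("hFR",268,222,.127),("hFL",375,222,.127),("bl",228,120,.04),("br",420,126,.04)]:
    w=wray(u,v,z); q=w[:2]-PC; print(n,np.round(w,4),"photometer:",np.round([q@PX,q@PY],4))
E
```

```text
lip [ 0.4408 -0.1825  0.107 ] photometer: [-0.0697  0.0039]
lipL [ 0.4419 -0.1681  0.107 ] photometer: [-0.0697  0.0184]
lipR [ 0.4407 -0.197   0.107 ] photometer: [-0.0687 -0.0105]
fl [ 0.4386 -0.2772  0.08  ] photometer: [-0.0644 -0.0907]
fr [ 0.4531 -0.0866  0.08  ] photometer: [-0.0651  0.1005]
hFR [ 0.4562 -0.2298  0.127 ] photometer: [-0.0506 -0.0419]
hFL [ 0.4632 -0.1378  0.127 ] photometer: [-0.051   0.0503]
bl [ 0.3704 -0.2733  0.04  ] photometer: [-0.1327 -0.0922]
br [ 0.3918 -0.0741  0.04  ] photometer: [-0.1273  0.1081]
```

Emit:
play_rows(
  commands=[
    [[0,0,0,-0.5,0.1,3.5,5],[0,0,0,-1.0,0.3,7,5],[0,0,0,-1.0,0.3,10.5,5],[0,0,0,-1.0,0.3,13.5,5],[0,0,0,-1.0,0.3,15.5,5],[0,0,0,-1.0,0.3,16.5,5],[0,0,0,-1.0,0.3,16.5,4.5]],
  ],
)

```text
clock: 3.15
tool_pos: [0.437, -0.1874, 0.0921]
orientation: [-180.0, -0.3, 175.3]
force: [-0.9, 1.5, -0.7]
opening: 0.0475
gripper_force: 0.0
```

```bash
python3 - <<'E'
from h import *
o=ctrl.get_obs();print(o["tool_pos"],o["orientation"],o["force"],o["opening"])
p=ctrl.snapshot("wrist")
cv2.imwrite("pics/w2.png",p["color"][...,::-1])
E
```

```text
[ 0.43703256 -0.18741341  0.09209266] [-179.99355263   -0.2864781   175.25703504] [-0.92938066  1.53977905 -0.74663096] 0.047456060140842846
```

View pics/w2.png

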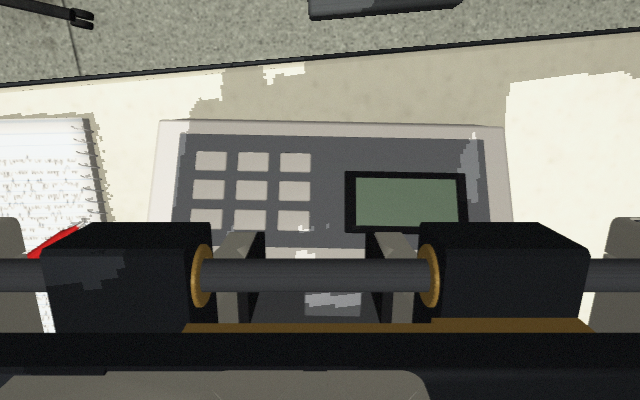

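Emit:
play_rows(
  commands=[
    [[0,0,0,-0.3,0.2,0,4.5],[0,0,0,-0.3,0.2,0,4.5],[0,0,0,-0.3,0.2,0,4.5]],
  ],
)

```text
clock: 3.45
tool_pos: [0.4435, -0.1847, 0.0957]
orientation: [180.0, 0.1, 175.4]
force: [-0.8, -0.4, -0.3]
opening: 0.0452
gripper_force: 0.0
```

Emit:
play_rows(
  commands=[
    [[0,0,0,0.1,0.1,0,3.6],[0,0,0,0.1,0.15,0,3],[0,0,0,0.1,0.15,0,2],[0,0,0,0.1,0.15,0,1],[0,0,0,0.1,0.15,0,1],[0,0,0,0.1,0.15,0,1]],
  ],
)

```text
clock: 3.95
tool_pos: [0.4419, -0.1802, 0.0945]
orientation: [179.8, 0.0, 175.4]
force: [-0.9, 20.5, 3.7]
opening: 0.0293
gripper_force: 30.0
```

Emit:
play_rows(
  commands=[
    [[0,0,0,-0.13,0.3,-0.74,1],[0,0,0,-0.44,0.3,-1.96,1],[0,0,0,-0.86,0.3,-3.14,1],[0,0,0,-1.37,0.3,-4.28,1],[0,0,0,-2.05,0.3,-5.48,1],[0,0,0,-2.85,0.3,-6.61,1],[0,0,0,-3.74,0.3,-7.66,1],[0,0,0,-4.74,0.3,-8.61,1]],
  ],
)

```text
clock: 4.62
tool_pos: [0.4886, -0.1843, 0.1814]
orientation: [-179.9, -0.1, 175.4]
force: [1.1, -5.0, -5.7]
opening: 0.0291
gripper_force: 30.0
```

Emit:
play_rows(
  commands=[
    [[0,0,0,-1.08,0,-0.86,1],[0,0,0,-2.24,0,-1.61,1],[0,0,0,-3.46,0,-2.24,1],[0,0,0,-4.74,0,-2.76,1],[0,0,0,-6.06,0,-3.15,1],[0,0,0,-7.42,0,-3.41,1],[0,0,0,-8.79,0,-3.54,1],[0,0,0,-10.17,0,-3.54,1]],
  ],
)

```text
clock: 5.28
tool_pos: [0.5899, -0.1945, 0.2173]
orientation: [-179.8, -0.1, 175.4]
force: [-3.7, -11.1, 0.1]
opening: 0.0293
gripper_force: 30.0
```

Emit:
play_rows(
  commands=[
    [[0,0,0,-1.25,-0.1,0.12,1],[0,0,0,-2.48,-0.1,0.34,1],[0,0,0,-3.69,-0.1,0.67,1],[0,0,0,-4.87,-0.1,1.11,1],[0,0,0,-5.89,-0.1,1.58,1],[0,0,0,-5.89,-0.1,1.58,1],[0,0,0,-5.89,-0.1,1.58,1]],
  ],
)

```text
clock: 5.87
tool_pos: [0.6498, -0.2007, 0.2014]
orientation: [-179.7, 0.0, 175.4]
force: [-0.0, -11.0, 2.2]
opening: 0.0293
gripper_force: 30.0
```

Emit:
play_rows(
  commands=[
    [[0,0,0,0,0,0,5],[0,0,0,0,0,0,5],[0,0,0,0,0,0,5],[0,0,0,0,0,-1.5,5],[0,0,0,0,0,-4,5],[0,0,0,0.5,0,-6.5,5],[0,0,0,3,0,-7,5],[0,0,0,6,0,-7,5]],
  ],
)

```text
clock: 6.53
tool_pos: [0.5906, -0.1925, 0.2718]
orientation: [-180.0, 0.2, 175.4]
force: [0.2, 0.5, 0.8]
opening: 0.0502
gripper_force: 0.0
```

Emit:
play_rows(
  commands=[
    [[0,0,0,3,0,0,4],[0,0,0,6,0.5,0,4],[0,0,0,7,1,0,4],[0,0,0,7,1,0,4],[0,0,0,7,1,0,4]],
  ],
)

```text
clock: 6.95
tool_pos: [0.5206, -0.1768, 0.2712]
orientation: [180.0, 0.1, 175.5]
force: [-0.1, 1.2, 0.5]
opening: 0.0398
gripper_force: 0.0
```

```bash
python3 - <<'E'
from h import *
o=ctrl.get_obs();print(o["tool_pos"],o["orientation"],o["force"],o["opening"])
p=ctrl.snapshot("wrist")
cv2.imwrite("pics/w3.png",p["color"][...,::-1])
for t in["sample_cell","blank_cell","hood"]: print(t,[(np.round(d["bbox"]).tolist(),round(d["conf"],2)) for d in ctrl.find_in(p,t)[:2]])
E
```

```text
[ 0.52056005 -0.17678596  0.27118342] [1.79991642e+02 1.01237756e-01 1.75461395e+02] [-0.12690203  1.22470694  0.49605581] 0.03983267931129808
sample_cell [([274.0, 138.0, 61.0, 14.0], 0.9), ([261.0, 241.0, 95.0, 81.0], 0.36)]
blank_cell [([272.0, 186.0, 57.0, 21.0], 0.55)]
hood [([261.0, 239.0, 93.0, 84.0], 0.97)]
```

View pics/w3.png

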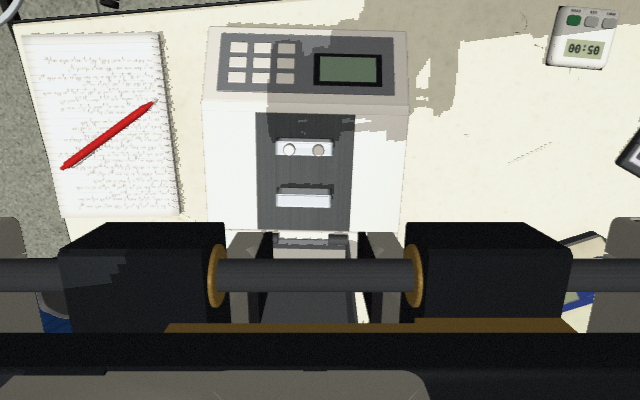

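The hood is open. The stoppered cell is in the front slot: its glass spans about 276–332 by 139–156 and the stoppers are at (289,150) and (318,150). The open blank is in the rear slot at (303,198).

```bash
sed -i 's/^PX=.*/PX=np.array([.997,-.0767]);PY=np.array([.0767,.997]);PC=np.array([.506,-.185])/' h.py
python3 - <<'E'
from h import *
p=cv2.imread("pics/w3.png"); g=cv2.cvtColor(p[125:170,265:345],cv2.COLOR_BGR2GRAY)
print(g[:,[30,38,46]].T.tolist()); print(g[18].tolist())
pr=(np.array([.52056,-.17679,.27118]),R.from_euler('xyz',[180,.1,175.46],degrees=True))
for n,u,v,z in[("st1",289,150,.115),("st2",318,150,.115),("L",276,148,.101),("R",332,148,.101),("bb",304.5,145,.105),("deckL",257,150,.08),("deckR",354,150,.08),("blank",303,198,.101)]:
    w=wray(u,v,z,pr); q=w[:2]-PC; print(n,np.round(w,4),np.round([q@PX,q@PY],4))
E
```

```text
[[62, 55, 57, 59, 60, 58, 60, 56, 56, 57, 59, 58, 48, 96, 135, 132, 168, 243, 231, 244, 244, 236, 233, 162, 165, 195, 224, 226, 233, 243, 146, 100, 94, 93, 94, 95, 96, 97, 97, 97, 94, 98, 97, 99, 98], [55, 55, 54, 54, 54, 54, 64, 64, 58, 51, 54, 57, 51, 73, 130, 134, 140, 243, 229, 245, 243, 244, 243, 236, 233, 234, 233, 234, 236, 243, 184, 95, 91, 94, 94, 97, 95, 93, 98, 93, 96, 96, 97, 96, 95], [57, 57, 58, 57, 53, 59, 54, 58, 55, 58, 59, 54, 53, 61, 130, 133, 135, 243, 230, 244, 243, 244, 244, 235, 235, 235, 233, 234, 234, 242, 215, 99, 96, 94, 92, 94, 94, 96, 97, 94, 94, 92, 92, 95, 94]]
[99, 98, 99, 99, 97, 99, 99, 94, 98, 97, 137, 178, 206, 233, 236, 237, 239, 243, 244, 244, 243, 244, 188, 155, 125, 114, 184, 226, 231, 230, 231, 230, 228, 229, 230, 229, 230, 230, 229, 231, 230, 230, 210, 226, 229, 229, 230, 230, 230, 230, 229, 229, 242, 230, 230, 230, 230, 229, 229, 228, 230, 229, 230, 239, 238, 232, 185, 149, 77, 57, 90, 97, 92, 90, 96, 94, 89, 91, 94, 89]
st1 [ 0.4901 -0.1964  0.115 ] [-0.015  -0.0126]
st2 [ 0.4921 -0.1709  0.115 ] [-0.0149  0.013 ]
L [ 0.4891 -0.2094  0.101 ] [-0.015  -0.0256]
R [ 0.4931 -0.1579  0.101 ] [-0.015  0.026]
bb [ 0.4879 -0.1828  0.105 ] [-0.0182  0.0008]
deckL [ 0.492  -0.2307  0.08  ] [-0.0105 -0.0466]
deckR [ 0.4993 -0.1356  0.08  ] [-0.0104  0.0487]
blank [ 0.5386 -0.1886  0.101 ] [ 0.0328 -0.0011]
```

Emit:
play_rows(
  commands=[
    [[0,0,-0.12,0.8,-0.3,0,3],[0,0,-0.24,1.6,-0.6,1,3],[0,0,-0.36,2.4,-0.9,2,3],[0,0,-0.48,3,-0.95,3,3],[0,0,-0.6,3,-0.95,4,3],[0,0,-0.72,3,-0.95,5,3],[0,0,-0.84,3,-0.95,5,3],[0,0,-0.96,3,-0.95,5,3]],
  ],
)

```text
clock: 7.82
tool_pos: [0.4899, -0.1844, 0.219]
orientation: [179.9, -0.1, -129.3]
force: [0.0, 0.4, 0.1]
opening: 0.03
gripper_force: 0.0
```

Emit:
play_rows(
  commands=[
    [[0,0,-0.12,0,0,0,3],[0,0,-0.24,0,0,0,3],[0,0,-0.36,0,0,0,3],[0,0,-0.48,0,0,0,3],[0,0,-0.6,0,0,0,3],[0,0,-0.61,0,0,0,3],[0,0,-0.61,0,0,0,3],[0,0,-0.61,0,0,0,3]],
  ],
)

```text
clock: 8.48
tool_pos: [0.49, -0.1844, 0.2199]
orientation: [180.0, -0.0, -94.9]
force: [0.8, 0.0, 0.1]
opening: 0.0302
gripper_force: 0.0
```

```bash
python3 - <<'E'
from h import *
print(mv([.4895,-.1837,.0845],[180,0,-94.5]),pose()[0]);o=ctrl.get_obs();print(o["joint_pos"],o["orientation"],o["opening"])
p=ctrl.snapshot("wrist")
cv2.imwrite("pics/w4.png",p["color"][...,::-1])
E
```

```text
([0.0007, -0.0001, -0.0064], [-0.06, 0.04, 13.54]) [ 0.48997287 -0.18435291  0.21989346]
[ 8.73656499e-01  6.53386764e+00 -1.88257778e+01  4.00150316e-04
 -6.46825117e+01 -5.74015632e+00] [ 1.79958090e+02 -4.57621307e-03 -9.48663269e+01] 0.03019542972164514
```

View pics/w4.png

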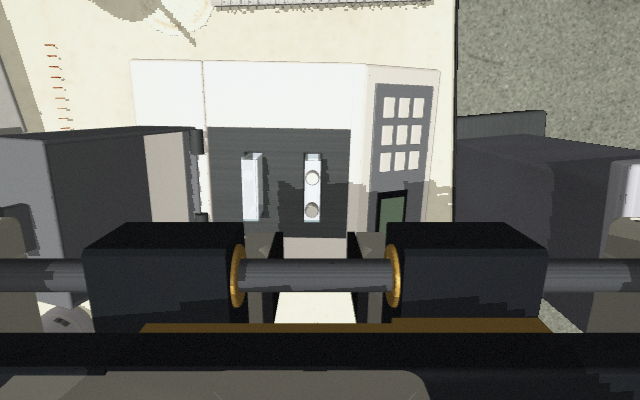

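The cell is below the fingers, with the stoppers at (312,177) and (312,210). The blank is at column 252. Checking the lateral offset.

```bash
python3 - <<'E'
from h import *
p=cv2.imread("pics/w4.png"); g=cv2.cvtColor(p,cv2.COLOR_BGR2GRAY)
for v in(165,192,194,215): print(v,g[v,298:328].tolist())
print(g[145:228,308].tolist())
pr=(np.array([.48997,-.18435,.21989]),R.from_euler('xyz',[179.96,0,-94.87],degrees=True))
for n,u,v,z in[("st1",312,177,.115),("st2",312,210,.115)]:
    w=wray(u,v,z,pr); q=w[:2]-PC; print(n,np.round(w,4),np.round([q@PX,q@PY],4))
E
```

```text
165 [96, 96, 96, 94, 95, 71, 85, 232, 240, 239, 243, 243, 244, 243, 245, 244, 243, 244, 244, 244, 241, 242, 181, 77, 53, 59, 61, 61, 60, 89]
192 [56, 55, 55, 55, 56, 42, 186, 238, 238, 241, 244, 244, 244, 244, 244, 244, 245, 244, 244, 239, 242, 242, 134, 45, 54, 58, 56, 58, 54, 58]
194 [59, 59, 58, 59, 53, 46, 186, 238, 238, 241, 244, 244, 244, 245, 244, 245, 245, 244, 244, 239, 241, 225, 105, 43, 55, 57, 60, 56, 58, 57]
215 [57, 56, 58, 60, 52, 45, 228, 238, 190, 153, 174, 181, 183, 181, 183, 182, 182, 172, 181, 231, 238, 181, 76, 52, 57, 57, 58, 57, 54, 57]
[95, 95, 96, 93, 95, 98, 89, 79, 95, 198, 199, 197, 198, 210, 234, 201, 243, 243, 243, 243, 243, 243, 244, 244, 244, 243, 192, 148, 164, 215, 241, 244, 244, 244, 243, 243, 243, 237, 207, 230, 244, 244, 244, 244, 244, 244, 244, 244, 244, 244, 244, 245, 244, 244, 245, 244, 244, 231, 140, 129, 150, 172, 153, 180, 183, 181, 183, 178, 180, 185, 174, 155, 237, 239, 238, 196, 180, 89, 56, 53, 55, 54, 54]
st1 [ 0.4899 -0.1997  0.115 ] [-0.015  -0.0159]
st2 [ 0.4921 -0.1738  0.115 ] [-0.0148  0.0101]
```

Emit:
play_rows(
  commands=[
    [[0,0,0,0,0,3,3],[0,0,0,0,0,6,3],[0,0,0,0,0,8.5,3],[0,0,0,0,0,10.5,3],[0,0,0,0,0,12,3],[0,0,0,0,0,13,3],[0,0,0,0,0,13.5,3],[0,0,0,0,0,13.5,3]],
  ],
)

```text
clock: 9.2
tool_pos: [0.4894, -0.1843, 0.0845]
orientation: [179.9, -0.0, -94.7]
force: [0.6, -0.7, -0.3]
opening: 0.03
gripper_force: 0.0
```

Emit:
play_rows(
  commands=[
    [[0,0,0,0,0,0,2.4],[0,0,0,0,0,0,2],[0,0,0,0,0,0,1.5],[0,0,0,0,0,0,1],[0,0,0,0,0,0,0.5],[0,0,0,0,0,0,0.5]],
  ],
)

```text
clock: 9.7
tool_pos: [0.491, -0.1843, 0.0861]
orientation: [-179.8, -0.0, -94.6]
force: [3.1, -0.6, 1.3]
opening: 0.0128
gripper_force: 29.7
```

Emit:
play_rows(
  commands=[
    [[0,0,0,0,-0.05,-0.5,0.5],[0,0,0,0,-0.05,-1.2,0.5],[0,0,0,0,-0.05,-2,0.5],[0,0,0,0,-0.05,-3,0.5],[0,0,0,0,-0.05,-4.5,0.5],[0,0,0,0,-0.05,-6.5,0.5],[0,0,0,0,-0.05,-9,0.5],[0,0,0,0,-0.05,-11,0.5]],
  ],
)

```text
clock: 10.37
tool_pos: [0.489, -0.1844, 0.1974]
orientation: [179.9, -0.0, -94.6]
force: [0.9, 0.5, -0.4]
opening: 0.0119
gripper_force: 29.7
```

Emit:
play_rows(
  commands=[
    [[0,0,0,0,0,-2,0.5],[0,0,0,0,0,-4,0.5],[0,0,0,0,0,-6,0.5],[0,0,0,0,0,-8,0.5],[0,0,0,0,0,-9,0.5],[0,0,0,0,0,-9,0.5]],
  ],
)

```text
clock: 10.87
tool_pos: [0.4904, -0.1846, 0.288]
orientation: [-179.8, -0.0, -94.6]
force: [1.1, 0.4, -0.1]
opening: 0.0124
gripper_force: 29.7
```

```bash
python3 - <<'E'
from h import *
o=ctrl.get_obs();print(o["tool_pos"],o["orientation"],o["force"],o["opening"],o["gripper_force"],o["joint_pos"])
t=ctrl.snapshot("top");s=ctrl.snapshot("side")
for n,p in(("top",t),("side",s)):
    cv2.imwrite(f"pics/{n}2.png",p["color"][...,::-1])
    for k in["inspection_stand","lens_front","sample_cell"]: print(n,k,[(np.round(d["bbox"]).tolist(),round(d["conf"],2)) for d in ctrl.find_in(p,k)[:2]])
a=cv2.resize(t["color"][180:290,165:275,::-1],(550,550),interpolation=cv2.INTER_CUBIC)
b=cv2.resize(s["color"][220:375,300:430,::-1],(461,550),interpolation=cv2.INTER_CUBIC)
c=np.hstack([a,b])[:,:1011]; k=799/c.shape[1]
cv2.imwrite("pics/c3.png",cv2.resize(c,None,fx=k,fy=k)); print(k)
E
```

```text
[ 0.4904076  -0.18455295  0.28804101] [-1.79818924e+02 -1.11825094e-02 -9.46367312e+01] [ 1.05753239  0.41315011 -0.07418568] 0.012448796231082308 29.723206758499146 [ 8.71195873e-01  4.02254231e+00 -1.26404362e+01  2.97887946e-02
 -7.31578575e+01 -5.51649567e+00]
top inspection_stand [([177.0, 192.0, 70.0, 88.0], 0.92)]
top lens_front [([213.0, 154.0, 23.0, 26.0], 0.65), ([178.0, 192.0, 72.0, 88.0], 0.62)]
top sample_cell []
side inspection_stand [([305.0, 230.0, 120.0, 140.0], 0.97), ([308.0, 144.0, 29.0, 48.0], 0.55)]
side lens_front []
side sample_cell [([366.0, 122.0, 6.0, 25.0], 0.69)]
0.7903066271018794
```

View pics/c3.png

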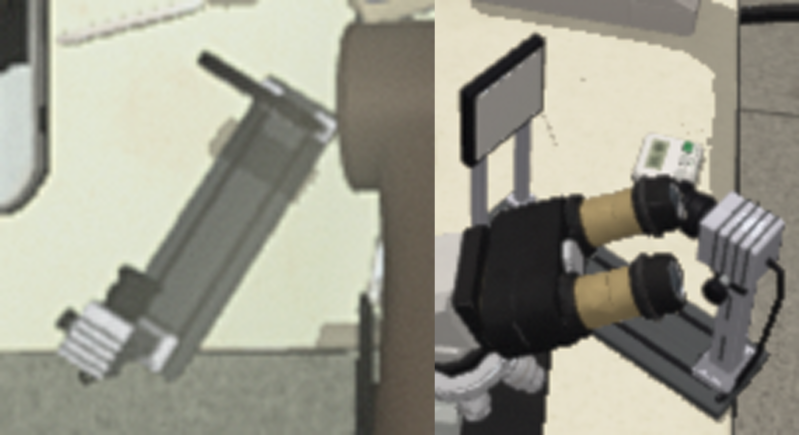

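```bash
python3 - <<'E'
from h import *
S=lambda U,V,z:ray("side",300+(U-434.7)/2.803,220+V/2.804,z)
T=lambda U,V,z:ray("top",165+U/3.9515,180+V/3.9515,z)
f,n=S(543,38,.208),S(463,90,.208); print("side panel far/near",f,n,np.linalg.norm(f-n))
print("top p1",T(203,55,.208), "base",T(272,77,.012),T(335,125,.012),T(175,380,.0),"cam housing",T(105,300,.19),T(140,335,.19),T(60,350,.19))
print("lens end top",T(125,265,.18),T(158,290,.165))
for z in(0,.1,.2,.3): print("micro",ray("top",178,200,z), ray("top",138,215,z))
E
```

```text
side panel far/near [0.52626103 0.19285705 0.208     ] [0.58251235 0.26915495 0.208     ] 0.09479230488060125
top p1 [0.58359544 0.26526588 0.208     ] base [0.59122705 0.24773329 0.012     ] [0.5458576  0.18877041 0.012     ] [0.31486324 0.33361814 0.        ] cam housing [0.38536764 0.34467039 0.19      ] [0.35684869 0.31540399 0.19      ] [0.3455294  0.37990855 0.19      ]
lens end top [0.41386815 0.33201072 0.18      ] [0.39344617 0.30827304 0.165     ]
micro [0.59310786 0.4558895  0.        ] [0.53910525 0.60058529 0.        ]
micro [0.57960284 0.42363779 0.1       ] [0.52879603 0.55977068 0.1       ]
micro [0.56609782 0.39138607 0.2       ] [0.5184868  0.51895607 0.2       ]
micro [0.5525928  0.35913435 0.3       ] [0.50817758 0.47814146 0.3       ]
```

Emit:
play_rows(
  commands=[
    [[0,0,-0.1,-1.5,0.3,-2,0.5],[0,0,-0.2,-4,1,-4,0.5],[0,0,-0.3,-7.5,1.5,-6,0.5],[0,0,-0.4,-11.2,2.2,-8,0.5],[0,0,-0.5,-15,3,-10,0.5],[0,0,-0.6,-18.7,3.7,-11.2,0.5],[0,0,-0.7,-22.4,4.4,-11.2,0.5],[0,0,-0.8,-26,5.1,-11.2,0.5]],
  ],
)

```text
clock: 11.93
tool_pos: [0.4601, 0.0809, 0.3982]
orientation: [-179.9, -0.0, -48.5]
force: [1.0, 0.6, -1.4]
opening: 0.0123
gripper_force: 29.7
```

```bash
python3 - <<'E'
from h import *
print(mv([.436,.302,.40],[180,0,-34]),pose()[0])
E
```

```text
([-0.0019, -0.0005, -0.2533], [-18.16, -12.84, -0.16]) [0.46006084 0.08090715 0.39818111]
```

Emit:
play_rows(
  commands=[
    [[0,0,-0.1,-3,-2.1,0,0.5],[0,0,-0.2,-6,-4.2,0,0.5],[0,0,-0.25,-9,-6.4,0,0.5],[0,0,-0.25,-12,-8.5,0,0.5],[0,0,-0.25,-15,-10.6,0,0.5],[0,0,-0.25,-17.5,-12.4,0,0.5],[0,0,-0.25,-18.2,-12.8,0,0.5],[0,0,-0.25,-18.2,-12.8,0,0.5]],
  ],
)

```text
clock: 12.6
tool_pos: [0.4363, 0.3023, 0.3958]
orientation: [179.9, 0.0, -34.3]
force: [0.6, -0.5, -0.2]
opening: 0.0123
gripper_force: 29.7
```

```bash
python3 - <<'E'
from h import *
o=ctrl.get_obs();print(o["tool_pos"],o["orientation"],o["force"],o["opening"],o["gripper_force"])
p=ctrl.snapshot("wrist")
cv2.imwrite("pics/w5.png",p["color"][...,::-1])
for k in["inspection_stand","lens_front","sample_cell"]: print(k,[(np.round(d["bbox"]).tolist(),round(d["conf"],2)) for d in ctrl.find_in(p,k)[:2]])
E
```

```text
[0.43631213 0.30234434 0.39583556] [ 1.79856403e+02  1.90747858e-02 -3.43274643e+01] [ 0.57435674 -0.51298841 -0.18526039] 0.012259053646551749 29.7233909368515
inspection_stand [([252.0, 6.0, 112.0, 227.0], 0.96), ([303.0, 181.0, 25.0, 136.0], 0.75)]
lens_front [([251.0, 9.0, 110.0, 223.0], 0.56)]
sample_cell [([298.0, 182.0, 34.0, 130.0], 0.84)]
```

View pics/w5.png

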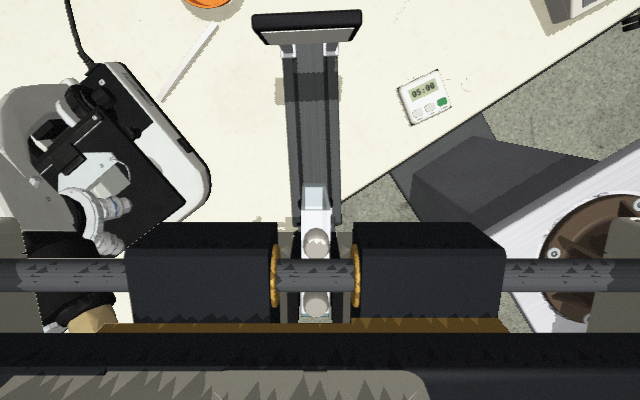

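The wrist view shows the panel at about 253–361 by 10–45, the base running down the image at columns 283–340, and the held cell at column 315. I'll get sub-pixel edges for the panel and base.

```bash
python3 - <<'E'
from h import *
g=cv2.cvtColor(cv2.imread("pics/w5.png"),cv2.COLOR_BGR2GRAY)
for u in(258,275,307,340,356): print(u,g[4:52,u].tolist())
for v in(18,30): print(v,g[v,246:262].tolist(),g[v,352:368].tolist())
for v in(70,120,170): print(v,g[v,276:300].tolist(),g[v,325:350].tolist())
E
```

```text
258 [239, 240, 240, 240, 240, 241, 241, 242, 240, 240, 44, 32, 47, 48, 46, 45, 43, 43, 40, 43, 41, 42, 41, 35, 25, 16, 12, 9, 4, 13, 7, 56, 136, 210, 240, 241, 241, 240, 240, 241, 243, 243, 242, 242, 242, 241, 242, 242]
275 [241, 241, 242, 241, 241, 241, 242, 242, 241, 82, 32, 39, 49, 49, 47, 49, 47, 48, 44, 42, 41, 42, 34, 24, 19, 10, 11, 241, 172, 112, 112, 109, 107, 109, 111, 110, 107, 108, 110, 107, 112, 221, 241, 240, 240, 240, 240, 240]
307 [241, 241, 241, 241, 241, 241, 242, 153, 30, 34, 43, 44, 49, 46, 51, 46, 48, 52, 46, 43, 44, 32, 21, 14, 12, 88, 200, 105, 108, 109, 111, 110, 109, 110, 109, 110, 108, 106, 113, 110, 104, 104, 106, 104, 107, 101, 98, 107]
340 [241, 242, 242, 242, 242, 241, 54, 30, 40, 45, 43, 45, 49, 43, 46, 50, 50, 46, 47, 42, 32, 14, 14, 9, 211, 136, 109, 110, 109, 110, 107, 106, 107, 111, 111, 109, 109, 110, 222, 242, 241, 242, 241, 242, 242, 242, 242, 242]
356 [241, 242, 241, 240, 243, 94, 30, 34, 41, 46, 41, 45, 48, 48, 49, 49, 50, 50, 45, 34, 22, 9, 8, 5, 14, 11, 14, 10, 59, 174, 229, 236, 241, 240, 241, 240, 241, 242, 242, 241, 240, 242, 242, 243, 242
[... 284 characters left out ...]
42, 242, 241, 242, 243]
70 [243, 242, 242, 242, 243, 243, 217, 105, 59, 60, 62, 61, 63, 59, 61, 60, 62, 50, 54, 55, 55, 91, 103, 101] [28, 28, 32, 55, 63, 60, 59, 60, 61, 89, 100, 90, 90, 231, 243, 243, 242, 243, 243, 242, 243, 242, 242, 244, 243]
120 [240, 241, 241, 241, 240, 241, 242, 242, 242, 217, 118, 88, 100, 99, 98, 98, 98, 100, 100, 87, 56, 48, 47, 55] [63, 52, 50, 44, 56, 90, 97, 95, 95, 95, 91, 92, 92, 79, 189, 239, 242, 242, 243, 242, 242, 241, 240, 240, 240]
170 [244, 243, 244, 243, 242, 242, 243, 244, 243, 244, 243, 244, 243, 145, 89, 92, 92, 91, 96, 97, 96, 95, 73, 47] [96, 98, 53, 40, 41, 40, 55, 88, 96, 94, 97, 99, 96, 95, 86, 135, 235, 243, 243, 243, 242, 242, 242, 243, 242]
```

```bash
python3 - <<'E'
from h import *
pr=(np.array([.43631,.30234,.39584]),R.from_euler('xyz',[179.86,.02,-34.33],degrees=True))
w=lambda u,v,z:wray(u,v,z,pr)
L,Rr=w(252,27.5,.208),w(361,23,.208); print("panel face top",L,Rr,np.linalg.norm(L-Rr),np.degrees(np.arctan2(*(L-Rr)[1::-1])))
bl=[w(u,v,.012) for u,v in((282.8,70),(285.8,120),(289,170))];br=[w(u,v,.012) for u,v in((338,70),(339.2,120),(340.2,170))]
for q in(bl,br): d=q[2]-q[0]; print("base edge",np.round(q[0],4),np.round(q[2],4),np.degrees(np.arctan2(d[1],d[0]))-90)
print("width",[np.linalg.norm(a-b) for a,b in zip(bl,br)])
for yaw in(55,56,57,58):
    a=np.radians(yaw); ys=np.array([-np.sin(a),np.cos(a)]); xs=np.array([np.cos(a),np.sin(a)])
    c=(L+Rr)[:2]/2; O=c+.086*ys
    print(yaw,"origin",O,"base centre offset x",[((p+q)[:2]/2-O)@xs for p,q in zip(bl,br)])
E
```

```text
panel face top [0.57841934 0.27205111 0.208     ] [0.52674979 0.18939083 0.208     ] 0.09748058421166292 57.99118968719974
base edge [0.5567 0.2741 0.012 ] [0.4322 0.3512 0.012 ] 58.238071474102924
base edge [0.5119 0.2083 0.012 ] [0.3876 0.2857 0.012 ] 58.08053830933059
width [np.float64(0.07963363962350682), np.float64(0.07973889405754594), np.float64(0.07923280223295165)]
55 origin [0.48213749 0.28004854] base centre offset x [np.float64(-0.001918983033216328), np.float64(-0.005812284510251704), np.float64(-0.009988406330751431)]
56 origin [0.48128734 0.27881156] base centre offset x [np.float64(-0.001552178133586761), np.float64(-0.0042138825513278145), np.float64(-0.007068906964099446)]
57 origin [0.4804589  0.27755993] base centre offset x [np.float64(-0.0011849004254614222), np.float64(-0.002614197002958005), np.float64(-0.004147254339908174)]
58 origin [0.47965243 0.27629403] base centre offset x [np.float64(-0.0008172617851881087), np.float64(-0.0010137151448568037), np.float64(-0.0012243384218696071)]
```

```bash
python3 - <<'E'
from h import *
pr=(np.array([.43631,.30234,.39584]),R.from_euler('xyz',[179.86,.02,-34.33],degrees=True))
a=[wray(u,v,.39584+.0295,pr) for u,v in((316,243),(315.5,304))]
print([pr[1].inv().apply(q-pr[0])*1000 for q in a])
print(mv([.4793,.2758,.29],[180,0,-31.9]),mv([.4793,.2758,.1718],[180,0,-31.9]),pose()[0])
E
```

```text
[array([ 16.72389695,   1.29046017, -29.50277443]), array([ -9.79865019,   1.16843762, -29.49381444])]
([0.0, -0.0002, -0.0457], [4.81, -0.46, 10.74]) ([0.0, -0.0002, -0.0457], [4.81, -0.46, 22.56]) [0.43704919 0.29930359 0.3973688 ]
```

Emit:
play_rows(
  commands=[
    [[0,0,-0.02,1.5,-0.2,0.5,0.5],[0,0,-0.045,3,-0.4,2,0.5],[0,0,-0.045,4.3,-0.5,4,0.5],[0,0,-0.045,4.3,-0.5,6.5,0.5],[0,0,-0.045,4.3,-0.5,9,0.5],[0,0,-0.045,4.3,-0.5,10.7,0.5],[0,0,-0.045,4.3,-0.5,10.7,0.5],[0,0,-0.045,4.3,-0.5,10.7,0.5]],
  ],
)

```text
clock: 13.47
tool_pos: [0.4754, 0.2787, 0.2905]
orientation: [179.9, -0.0, -32.0]
force: [-0.0, 0.7, -0.2]
opening: 0.0125
gripper_force: 29.7
```

```bash
python3 - <<'E'
from h import *
for i in range(4):
    print(mv([.4763-.0000,.2774,.1718],[180,0,-31.9]),pose()[0],ctrl.get_obs()["orientation"]); ctrl.snapshot("top")
E
```

```text
([0.0009, -0.0003, -0.0012], [0.14, 0.06, 11.87]) [0.47540106 0.2787456  0.29053366] [ 1.79948986e+02 -1.81053654e-02 -3.19698265e+01]
([-0.0012, -0.001, -0.0008], [0.13, 0.16, 11.99]) [0.47588242 0.27942685 0.29167995] [-1.79931435e+02 -5.47377627e-02 -3.19474666e+01]
([-0.0024, -0.0011, -0.0006], [0.14, 0.22, 12.03]) [0.47602218 0.27988098 0.29215233] [-1.79864627e+02 -6.02825194e-02 -3.19322390e+01]
([-0.0027, -0.001, -0.0003], [0.16, 0.25, 12.04]) [0.4759561  0.2801284  0.29221591] [-1.79843181e+02 -5.52873163e-02 -3.19159136e+01]
```

Emit:
play_rows(
  commands=[
    [[0,0,0,0.1,0.15,1.5,0.5],[0,0,0,0.1,0.15,3.5,0.5],[0,0,0,0.1,0.15,5.5,0.5],[0,0,0,0.1,0.15,7.5,0.5],[0,0,0,0.1,0.15,9.3,0.5],[0,0,0,0.1,0.15,10.8,0.5],[0,0,0,0.1,0.15,11.6,0.5],[0,0,0,0.1,0.15,11.9,0.5]],
  ],
)

```text
clock: 14.33
tool_pos: [0.4751, 0.2781, 0.1708]
orientation: [180.0, 0.0, -31.9]
force: [-0.7, -0.3, -0.3]
opening: 0.0127
gripper_force: 29.7
```

Emit:
play_rows(
  commands=[
    [[0,0,0,0,0,0,0.5],[0,0,0,0,0,0,0.5],[0,0,0,0,0,0,0.5],[0,0,0,0,0,0,0.5],[0,0,0,0,0,0,0.5],[0,0,0,0,0,0,0.5]],
  ],
)

```text
clock: 14.83
tool_pos: [0.4754, 0.2784, 0.1717]
orientation: [-180.0, -0.0, -31.9]
force: [-0.1, -0.3, -0.9]
opening: 0.0121
gripper_force: 29.7
```

```bash
python3 - <<'E'
from h import *
for i in range(2):
    o=ctrl.get_obs();print(o["tool_pos"],o["orientation"],o["force"],o["opening"],o["gripper_force"],np.abs(o["qvel"]).max())
    p=ctrl.snapshot("wrist")
pr=pose()
cv2.imwrite("pics/w6.png",p["color"][...,::-1])
print([(d["bbox"],d["conf"]) for d in ctrl.find_in(p,"sample_cell")[:2]])
s=ctrl.snapshot("side")
b=[d["bbox"] for d in ctrl.find_in(s,"sample_cell")[:2]];print(b)
print(proj("side",[[.4793,.2758,.165],[.4793,.2758,.1425],[.4793,.2758,.202]]))
a=p["color"][:,:,::-1]; c=cv2.resize(s["color"][200:350,290:450,::-1],(480,450),interpolation=cv2.INTER_CUBIC)
cv2.imwrite("pics/f.png",np.hstack([cv2.resize(a[0:340,220:410],(251,450)),c]))
E
```

```text
[0.47537573 0.27835789 0.17174081] [-1.79952767e+02 -7.85880861e-03 -3.19009508e+01] [-0.06446318 -0.34155126 -0.8624988 ] 0.012082802020070331 29.723322093486786 0.2566707619112386
[0.47533955 0.27830041 0.17160778] [-1.79965366e+02 -5.43953387e-03 -3.19028564e+01] [ 0.44644778  0.2030029  -1.27802678] 0.012345052138280119 29.723145961761475 0.2199097218448185
[([300.1, 182.8, 30.6, 134.9], 0.71)]
[[368.6, 267.0, 27.7, 16.3], [352.1, 268.3, 14.9, 17.5]]
[[353.6514817  272.69489528]
 [353.2489432  279.60100045]
 [354.3350978  260.96651455]]
```

View pics/f.png

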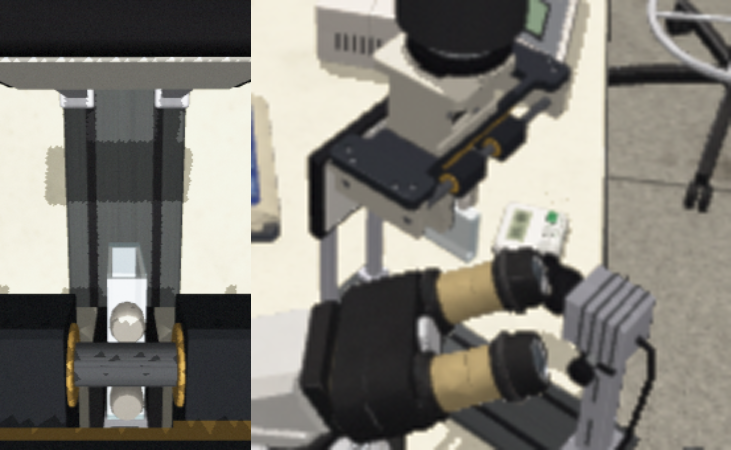

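The side crop shows the cell hanging upright between the lens and the panel. Its middle comes out within about 3 mm of the viewing point, the yaw matches the stand, and nothing touches the stand.

```bash
python3 -c "
from h import *
print(proj('side',[[.457,.2897,.1425]]))
print(ctrl.close_job())"
```

```text
[[362.21043607 285.0184083 ]]
the job is handed in; nothing more can be done
None
```

I swung the hood back, lifted the stoppered cell by its frosted sides, and handed the job in while holding it upright at the viewing point, about 2 mm off by my measurements and with no sign of contact with the stand; the judge's result was not shown.

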